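# Load the canister carrier and park it

### The arm

A 6-joint arm with a two-finger parallel gripper is mounted at the origin on a cart in front of the work surface, level with it; the furniture and walls round the work are solid. World frame = base frame: x ahead of the robot, y to its left, z up, the work surface at z = 0. Lengths are in m, angles in degrees, forces in N, time in s.
With the tool pointing down it reaches from about 0.325 to 0.775 m from the base axis. Payload 5.5 kg.
Tool frame: the origin (TCP) lies at the centre of the arm's flange, where the gripper is bolted on; the fingertips stand 182 mm ahead of it and the grasp point (between the pads) lies 163 mm ahead of it; z points along the fingers, y is the direction in which the jaws open and shut (so a half turn about z gives the same grasp; the last joint's range is limited). The gripper opens to 88 mm and grips with 3 to 60 N. Pads are 20 mm wide; open, the fingers measure 115 mm over their backs; the gripper's body (75 mm by 178 mm) begins 61 mm behind the grasp point.
Start: joints at [72.668, 5.22, 70.514, -0, 104.267, -3.249], TCP at [0.146, 0.582, 0.405] pointing down, gripper open.
Joint ranges: [-164.24, 164.24], [-49.07, 125.15], [9.68, 141.18], [-86.29, 266.29], [3.28, 154.24], [-151.56, 151.56]. Speed limits (degrees/s): [147.25, 147.25, 172.46, 180, 180, 180].

### API

Orientations are given as [roll, pitch, yaw] about the fixed x, y, z axes, in that order (R = Rz(yaw) Ry(pitch) Rx(roll)).
In Python, from station import r gives the robot as it stands. The module is installed in compiled form; this text tells all that it offers. Calls block until the motion is done:
- r.reach(position, orientation): joint-space move of the TCP to a pose.
- r.servo_line(position, rotation=None, speed=0.15): straight line of the TCP; rotation=None keeps the orientation; speed is the mean speed in m/s.
- r.move_joints(angles): joint-space move.
- r.let_go() and r.grab(squeeze=None): open the fingers fully, or close them until they stop; squeeze is the grip in N (None keeps the last).
- r.wait(seconds).
- r.inverse_kinematics(position, orientation): joint angles nearest the present ones, or None.
- r.sense(): the state.
- r.snapshot(name): name is "scene" or "top" or "wrist"; returns a dict with "frame" (420x560x3 uint8, red, green, blue), "fx", "fy", "cx", "cy" (pixels), "R" (3x3) and "t" (3): a world point X has camera coordinates R X + t. Camera axes: x right, y down, z forward; pixel columns grow to the right and rows downward; lengths in m; the calibration is good to about 2 mm. A picture is of the moment at which its call begins. There is no depth.
A pose or a line that the arm cannot do raises r.IKError and nothing moves.
- r.hand_in(): hands the job in, once; it reports no verdict.
The state is a dict: "clock": time; "joints": joint angles; "joint_vel": joint speeds; "joint_torque": joint torques, N m; "tcp_pos": TCP position; "orientation": TCP orientation; "contact_force": force on the tool from outside, world axes, zero at the start; "torque": the same for the moment, N m; "opening": finger opening in m.
Only numpy, scipy, OpenCV 4.12 (cv2) and the standard library are available. Lean on these libraries where they do the work, as an engineer would, in place of code of your own. Each camera call takes 0.05 s, during which the arm holds its last target.

### The job

Clear the empty dosing cup off the rubber mat and stand it upright on the round cork coaster. Load every canister upright into the carrier, the tall ones in the row with the high outer wall and the short ones in the other row; only when all are loaded, lift the carrier by its handle and set it down on the mat, square with the mat and wholly on it, with the canisters still standing in their rows. Do not disturb the roll of labels.

Things in the scene. Friction and masses are not known exactly. Their poses are not given: they have to be found in the camera images.
- tall1: Tall steel canister, maybe absent: upright cylinder 32 mm across (lid 34), 58 mm high to the top of the lid; with the strap handle on it 84 mm, 80 g. Origin: centre of its underside, z up. The strap is an arch 26 mm high, 27 mm long along x, 9 mm thick along y (pinch it across y), its top bar 9 mm deep. Bottom-heavy. Tall and short ones differ in height only; 4 to 6 of the six are present
- tall2: Tall steel canister, maybe absent: upright cylinder 32 mm across (lid 34), 58 mm high to the top of the lid; with the strap handle on it 84 mm, 80 g. Origin: centre of its underside, z up. The strap is an arch 26 mm high, 27 mm long along x, 9 mm thick along y (pinch it across y), its top bar 9 mm deep. Bottom-heavy. Tall and short ones differ in height only; 4 to 6 of the six are present
- tall3: Tall steel canister, maybe absent: upright cylinder 32 mm across (lid 34), 58 mm high to the top of the lid; with the strap handle on it 84 mm, 80 g. Origin: centre of its underside, z up. The strap is an arch 26 mm high, 27 mm long along x, 9 mm thick along y (pinch it across y), its top bar 9 mm deep. Bottom-heavy. Tall and short ones differ in height only; 4 to 6 of the six are present
- short1: Short steel canister, maybe absent: upright cylinder 32 mm across (lid 34), 34 mm high to the top of the lid; with the strap handle on it 60 mm, 60 g. Origin: centre of its underside, z up. The strap is an arch 26 mm high, 27 mm long along x, 9 mm thick along y (pinch it across y), its top bar 9 mm deep. Bottom-heavy. Tall and short ones differ in height only; 4 to 6 of the six are present
- short2: Short steel canister, maybe absent: upright cylinder 32 mm across (lid 34), 34 mm high to the top of the lid; with the strap handle on it 60 mm, 60 g. Origin: centre of its underside, z up. The strap is an arch 26 mm high, 27 mm long along x, 9 mm thick along y (pinch it across y), its top bar 9 mm deep. Bottom-heavy. Tall and short ones differ in height only; 4 to 6 of the six are present
- short3: Short steel canister, maybe absent: upright cylinder 32 mm across (lid 34), 34 mm high to the top of the lid; with the strap handle on it 60 mm, 60 g. Origin: centre of its underside, z up. The strap is an arch 26 mm high, 27 mm long along x, 9 mm thick along y (pinch it across y), its top bar 9 mm deep. Bottom-heavy. Tall and short ones differ in height only; 4 to 6 of the six are present
- carrier: Loose grey tray, 142 (x) by 150 (y) mm, 0.35 kg empty, with a handle bar above its middle, along y. Origin: centre of its underside, z up. A row for canisters along y on either side of the handle: tall ones at -x, where the outer long wall is 40 mm high, short ones at +x. All other walls are 18 mm high, 4 mm thick. The bar stands on posts at y = +-72 mm, 115 mm high
- carrier_tall_row (a point): Centre of the floor of the tall canisters' row: carrier frame x = -46 mm, y = 0, 5 mm above its underside. The row is 42 mm wide (x) and 142 mm long (y) inside: room for three canisters 46 mm apart
- carrier_short_row (a point): Centre of the floor of the short canisters' row: carrier frame x = +46 mm, y = 0, 5 mm above its underside. Same inside size: 42 mm (x) by 142 mm (y)
- carrier_grip (a point): Middle of the carrier's handle bar, 107 mm above its underside; the bar runs along the carrier's y and is 16 mm wide and 16 mm deep in its middle 90 mm
- mat: Fixed dark rubber parking mat on the worktop, 180 (x) by 190 (y) by 3 mm. Origin: centre of its underside. The mat and the carrier start one on the left and one on the right, either way round
- cup: Loose thin-walled empty dosing cup, 68 mm high, standing mouth up on the mat at the start, 30 g. Origin: centre of its underside; z up. Outer radius 22 mm at the foot, widening evenly to 33.5 mm at the rim, wall about 2 to 3 mm thick: the wall can be pinched at the rim, one finger inside
- coaster: Fixed round cork coaster, 84 mm in diameter, 4 mm thick, at the back left of the worktop. Origin: centre of its underside
- label_roll: Loose bystander: roll of blank labels standing on its end, 58 mm in diameter, 35 mm high. Origin: centre of its underside

How it is judged (in metres and radians):
On the way, in this order (a step that is already met when the one before it is completed fails the run):
1. every canister stands in the row for its size in the carrier (x of tall1 in the frame of carrier between -0.072 and -0.02 m and y of tall1 in the frame of carrier between -0.075 and 0.075 m and z of tall1 in the frame of carrier between -0.002 and 0.015 m and angle between the z axis of each of tall1, tall2, tall3, short1, short2, short3 and the z axis of carrier, either way round below 0.2 rad and x of tall2 in the frame of carrier between -0.072 and -0.02 m and y of tall2 in the frame of carrier between -0.075 and 0.075 m and z of tall2 in the frame of carrier between -0.002 and 0.015 m and x of tall3 in the frame of carrier between -0.072 and -0.02 m and y of tall3 in the frame of carrier between -0.075 and 0.075 m and z of tall3 in the frame of carrier between -0.002 and 0.015 m and x of short1 in the frame of carrier between 0.02 and 0.072 m and y of short1 in the frame of carrier between -0.075 and 0.075 m and z of short1 in the frame of carrier between -0.002 and 0.015 m and x of short2 in the frame of carrier between 0.02 and 0.072 m and y of short2 in the frame of carrier between -0.075 and 0.075 m and z of short2 in the frame of carrier between -0.002 and 0.015 m and x of short3 in the frame of carrier between 0.02 and 0.072 m and y of short3 in the frame of carrier between -0.075 and 0.075 m and z of short3 in the frame of carrier between -0.002 and 0.015 m), for 0.3 s.
2. the carrier is lifted clear of the worktop with all the canisters standing in their rows (all of step 1 and height (world z) of carrier above 0.02 m), for 0.2 s.
At the end, for the whole second after the job is handed in: Every canister stands on the floor of the row for its size (within 0.2 rad); the carrier rests flat on the mat, within 30 mm of its centre along each mat axis and 0.25 rad of square, either way round; the cup stands upright within 25 mm of the coaster's centre; all at rest (all of step 1 and horizontal distance between cup and coaster below 0.025 m and height (world z) of cup between 0.001 and 0.012 m and angle between cup's own z axis and vertical below 0.1 rad and x of carrier in the frame of mat between -0.03 and 0.03 m and y of carrier in the frame of mat between -0.03 and 0.03 m and z of carrier in the frame of mat between 0 and 0.008 m and angle between the x axis of carrier and the x axis of mat, either way round below 0.25 rad and angle between carrier's own z axis and vertical below 0.06 rad and linear speed of each of tall1, tall2, tall3, short1, short2, short3, carrier, cup below 0.03 m/s); the robot touches nothing.
It fails at once if the roll of labels is moved more than 5 cm (distance of label_roll from where it was at the start of the episode above 0.05 m).
Of tall1, tall2, tall3, short1, short2, short3 only 4 to 6 are there at a start; the rules pass over those that are not, and their reading is None.
At some moment in a run one of short1, short2, short3 may be knocked a few centimetres aside while the robot is not near it.
Once in a run the grip may slacken for a moment while it holds something.
It also fails if it takes over 210 s, if anything falls off the work surface, if the arm or the gripper's body presses on something with over 40 N, if the wrist force passes 120 N, or if a joint passes its speed limit or range.

## Working session

There is one attempt and no reset: what is moved stays moved. The work goes in short steps, each a Python script; the robot and the scene stay as the last script left them, time stands still between calls to the robot, and variables do not carry over. Pictures are saved under pics/ and viewed, and the job is handed in when it is done.

```bash
mkdir -p pics; ls
python3 - <<'E'
from station import r
import cv2
s=r.sense(); print(s)
for n in("scene","top","wrist"):
    d=r.snapshot(n); cv2.imwrite(f"pics/{n}0.png",d["frame"][:,:,::-1]); print(n,d["fx"],d["fy"],d["cx"],d["cy"],d["R"],d["t"])
E
```

```text
pics
{'clock': 0.0, 'joints': array([ 7.26692451e+01,  5.26100095e+00,  7.05808169e+01, -6.59966425e-04,
        1.04266110e+02, -3.24811718e+00]), 'joint_vel': array([ 0.06081466, -0.0108912 , -0.04782513,  0.01077884, -0.10733323,
        0.11750102]), 'joint_torque': array([ 1.33819420e-03, -4.46476614e+01, -4.06429482e+01,  6.98750163e-02,
        2.99029460e-02, -1.63303703e-04]), 'tcp_pos': array([0.14600557, 0.58201603, 0.40353905]), 'orientation': array([-1.79892209e+02, -5.47628597e-03,  1.65917195e+02]), 'contact_force': array([-0.34287705, -0.11764841,  0.05293894]), 'torque': array([-0.01453054, -0.00391235, -0.01131617]), 'opening': 0.08794382797101043}
scene 489.0413913411962 489.0413913411962 274.98355573528613 209.97288604689837 [[ 0.80090774 -0.59869331  0.01063532]
 [-0.33493936 -0.46264986 -0.82083539]
 [ 0.49634908  0.65385123 -0.57106581]] [-0.38366542  0.32632397  0.75234399]
top 441.1564353992623 441.1564353992623 277.5407547215154 212.76213234589764 [[ 0.01529666 -0.99985222  0.00784489]
 [-0.98496897 -0.01641808 -0.17194932]
 [ 0.17205271 -0.00509672 -0.98507456]] [0.0642521  0.55381059 1.16300117]
wrist 290.8845736519517 290.8845736519517 282.3009105571867 209.93926939685474 [[ 0.24395814  0.96978241 -0.00255036]
 [ 0.9303856  -0.23330389  0.28275772]
 [ 0.27361846 -0.07135387 -0.95918797]] [-0.59926473 -0.03475468  0.3911291 ]
```

View pics/scene0.png

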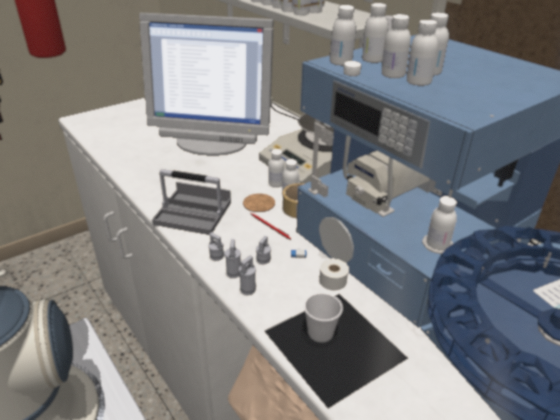

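View pics/top0.png

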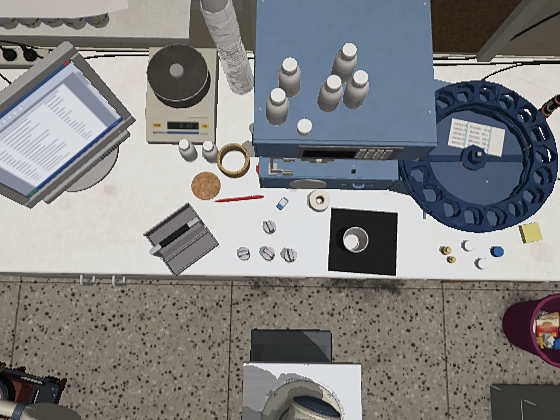

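View pics/wrist0.png

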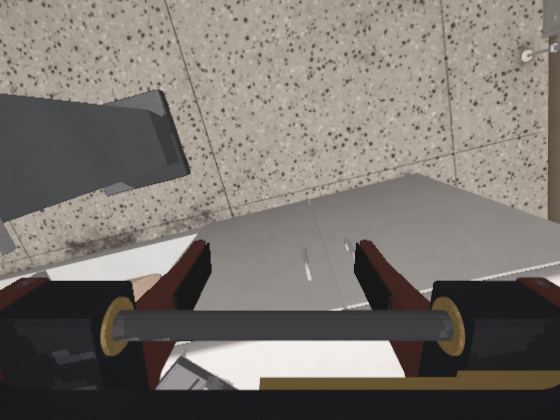

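The top view shows the carrier at about (182,240), the mat at (363,241), the cup at (353,239), the coaster at (206,186) and the label roll at (319,201). Four canisters stand near (243,254), (267,253), (289,255) and (269,228). I'll zoom in on these.

```bash
cat > h.py <<'E'
import numpy as np, cv2
from station import r
def snap(n):
    d=r.snapshot(n); d["R"]=np.array(d["R"]);d["t"]=np.array(d["t"]);return d
def ray(d,u,v,z):
    c=-d["R"].T@d["t"]; k=d["R"].T@np.array([(u-d["cx"])/d["fx"],(v-d["cy"])/d["fy"],1.])
    return c+k*(z-c[2])/k[2]
def proj(d,X):
    p=d["R"]@np.asarray(X,float)+d["t"]; return np.array([d["fx"]*p[0]/p[2]+d["cx"],d["fy"]*p[1]/p[2]+d["cy"]])
def crop(d,x0,y0,x1,y1,k,fn):
    im=cv2.resize(d["frame"][y0:y1,x0:x1,::-1],None,fx=k,fy=k,interpolation=cv2.INTER_CUBIC); cv2.imwrite("pics/"+fn,im)
E
python3 - <<'E'
from h import *
d=snap("top"); crop(d,135,165,335,285,4,"t1.png")
d=snap("scene"); crop(d,140,160,340,310,4,"s1.png")
E
```

```text
(no output)
```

View pics/t1.png

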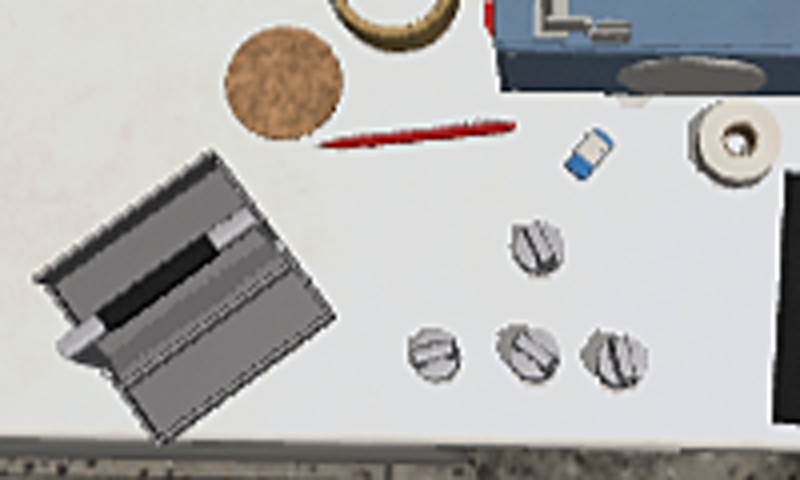

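View pics/s1.png

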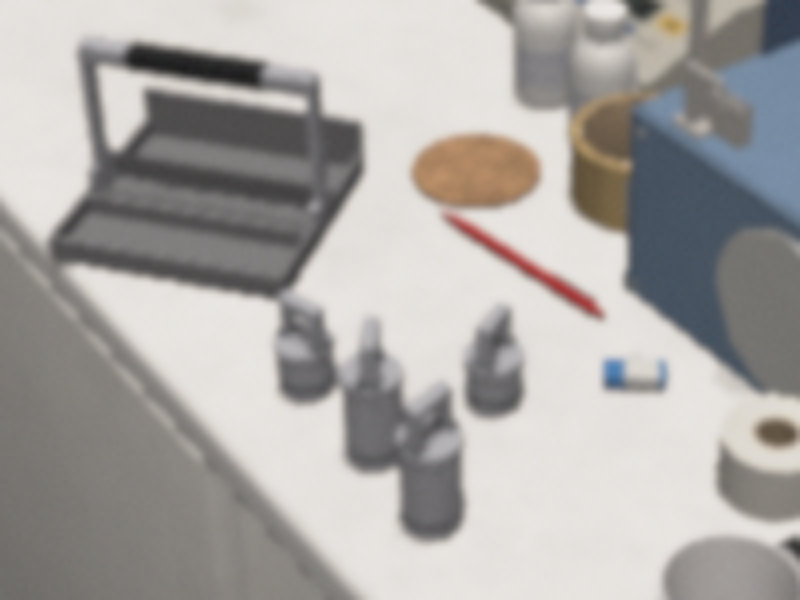

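Four canisters are present: shorts at top-view (243,254) and (269,228), talls at (267,253) and (289,255). The high wall is on the far, upper-left side. Next I'll work out rough world positions.

Run:
```python
from h import *
np.set_printoptions(precision=3,suppress=True)
d=snap("top")
P=dict(short_a=(243.5,254,.034),tall_a=(267,253.5,.058),tall_b=(289,255,.058),short_b=(269.5,227,.034),roll=(319,201,.035),coaster=(206,185.5,.004),
 cuprim=(355,238.5,.068),tape=(233,158,.04),penL=(216,201,.005),penR=(264,196,.005),inst_front=(260,188,.0),inst_r=(330,188,0),instTop=(262,165,.15),
 barA=(152,252,.115),barB=(198,220,.115),cNear=(176,275,.018),cRight=(218,244,.018),cL=(144.5,234,.04),cT=(188,203.5,.04),
 bott1=(185,148,.08),bott2=(208,148,.08),edge=(200,276,0))
for k,(u,v,z) in P.items(): print(k,ray(d,u,v,z))
# mat
im=d["frame"].astype(int); m=(im.max(2)<45).astype(np.uint8); m[:190]=0;m[285:]=0;m[:,:320]=0;m[:,410:]=0
m=cv2.morphologyEx(m,cv2.MORPH_CLOSE,np.ones((35,35)))
c=max(cv2.findContours(m,0,2)[0],key=cv2.contourArea)
q=cv2.boxPoints(cv2.minAreaRect(c)); w=[ray(d,*p,.003) for p in q]; print(q,np.array(w),np.mean(w,0))
s=snap("scene")
for z in(0,): 
  print([ray(s,*p,0) for p in((159,218),(209,231),(302,197))])
```

```text
short_a [0.439 0.164 0.034]
tall_a [0.44  0.1   0.058]
tall_b [0.437 0.041 0.058]
short_b [0.515 0.095 0.034]
roll [ 0.59  -0.042  0.035]
coaster [0.636 0.28  0.004]
cuprim [ 0.483 -0.135  0.068]
tape [0.709 0.201 0.04 ]
penL [0.591 0.249 0.005]
penR [0.608 0.112 0.005]
inst_front [0.633 0.124 0.   ]
inst_r [ 0.636 -0.077  0.   ]
instTop [0.658 0.115 0.15 ]
barA [0.434 0.391 0.115]
barB [0.519 0.278 0.115]
cNear [0.38  0.349 0.018]
cRight [0.467 0.237 0.018]
cL [0.489 0.436 0.04 ]
cT [0.576 0.321 0.04 ]
bott1 [0.723 0.329 0.08 ]
bott2 [0.724 0.266 0.08 ]
edge [0.379 0.286 0.   ]
[[327.519 283.843]
 [329.669 208.591]
 [396.843 210.51 ]
 [394.693 285.763]] [[ 0.363 -0.069  0.003]
 [ 0.575 -0.076  0.003]
 [ 0.573 -0.268  0.003]
 [ 0.36  -0.255  0.003]] [ 0.468 -0.167  0.003]
[array([0.403, 0.371, 0.   ]), array([0.475, 0.254, 0.   ]), array([0.746, 0.239, 0.   ])]
```

```bash
cat >> h.py <<'E'
from scipy.spatial.transform import Rotation as Ro
np.set_printoptions(precision=4,suppress=True)
def down(yaw): return [180,0,yaw]
def tr():
    s=r.sense(); return Ro.from_euler("xyz",s["orientation"],degrees=True).as_matrix(),np.array(s["tcp_pos"])
E
python3 - <<'E'
from h import *
d=snap("wrist"); R,p=tr(); c=-d["R"].T@d["t"]; print("cam in tool",R.T@(c-p)); print(R.T@d["R"].T)
for yaw in(0,90,180,-90): print(yaw,r.inverse_kinematics([.45,.1,.42],down(yaw)))
E
```

```text
cam in tool [0.0769 0.0003 0.0203]
[[-0.0006 -0.9592 -0.2828]
 [ 1.     -0.0003 -0.0011]
 [ 0.001  -0.2828  0.9592]]
0 [  8.299  -15.974   88.8407  -0.     107.1332  98.299 ]
90 [  8.299  -15.974   88.8407  -0.     107.1332   8.299 ]
180 [  8.299  -15.974   88.8407   0.     107.1332 -81.701 ]
-90 None
```

Run:
```python
from h import *
t=r.sense()["clock"]
r.reach([.40,.10,.38],down(0)); print(r.sense()["clock"]-t)
d=snap("wrist"); cv2.imwrite("pics/w1.png",d["frame"][:,:,::-1])
for n,X in dict(sa=(.439,.164,.034),ta=(.44,.1,.058),tb=(.437,.041,.058),sb=(.515,.095,.034)).items(): print(n,proj(d,X))
```

```text
1.9667
sa [225.1554 161.1386]
ta [282.698  163.0265]
tb [339.634  165.9769]
sb [287.5485  87.586 ]
```

View pics/w1.png

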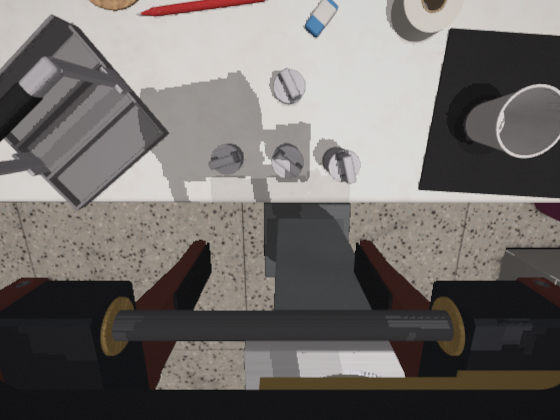

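The four canisters appear near (228,158), (288,160), (344,166) and (289,86), close to the predictions. Next I'll look at the mat and cup.

Run:
```python
from h import *
r.reach([.42,-.15,.40],down(0))
d=snap("wrist"); cv2.imwrite("pics/w2.png",d["frame"][:,:,::-1])
import pickle; pickle.dump(d,open("w2.pkl","wb"))
r.reach([.45,.33,.42],down(0))
d=snap("wrist"); cv2.imwrite("pics/w3.png",d["frame"][:,:,::-1]); pickle.dump(d,open("w3.pkl","wb"))
```

```text
(no output)
```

View pics/w2.png

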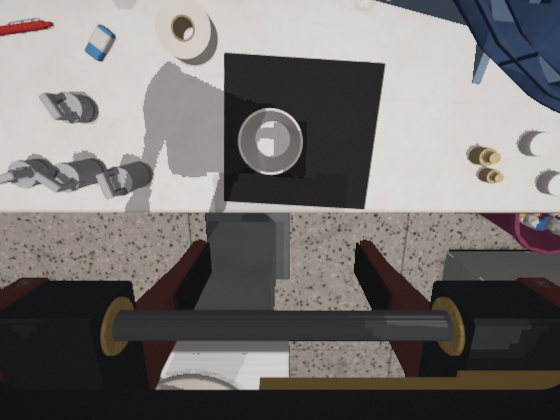

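View pics/w3.png

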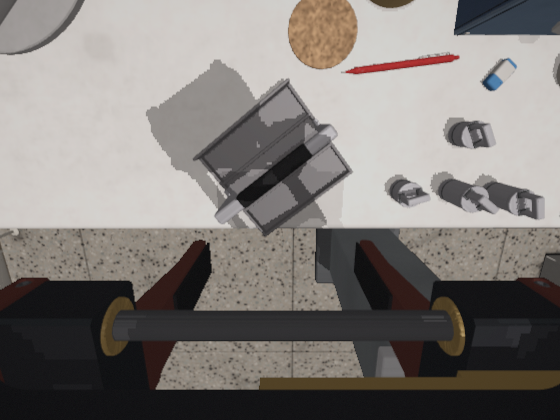

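Run:
```python
from h import *
import pickle
d=pickle.load(open("w2.pkl","rb"))
q=[(225,54),(385,64),(365.5,209),(224.5,206)]
w=np.array([ray(d,*p,.003) for p in q]); print(w,w.mean(0))
for a,b in((0,1),(3,2)): print("y-edge ang",np.degrees(np.arctan2(*(w[a]-w[b])[1::-1])),np.linalg.norm(w[a]-w[b]))
for a,b in((0,3),(1,2)): print("x-edge",np.degrees(np.arctan2(*(w[a]-w[b])[1::-1])),np.linalg.norm(w[a]-w[b]))
print("cup",ray(d,270,140,.071), "roll",ray(d,183,28,.035))
crop(d,210,40,400,220,4,"m2.png")
d3=pickle.load(open("w3.pkl","rb"))
im=d3["frame"].astype(int); m=((im[...,0]-im[...,2]>45)&(im[...,1]>70)&(im[...,0]-im[...,1]<90)).astype(np.uint8); m[:, :270]=0;m[:,370:]=0;m[90:]=0
c=max(cv2.findContours(cv2.morphologyEx(m,3,np.ones((7,7))),0,2)[0],key=cv2.contourArea);e=cv2.fitEllipse(c);print(e,"coaster",ray(d3,*e[0],.004))
A,B=ray(d3,226,213,.115),ray(d3,331,131,.115);print("bar",A,B,(A+B)/2,np.degrees(np.arctan2(*(B-A)[1::-1])),np.linalg.norm(A-B))
for n,p in dict(near=(263,234,.018),right=(352,171,.018),L=(196,157,.04),T=(288,81,.04)).items(): print(n,ray(d3,*p))
crop(d3,180,70,370,245,4,"c3.png")
```

```text
[[ 0.5771 -0.0823  0.003 ]
 [ 0.5666 -0.27    0.003 ]
 [ 0.3889 -0.2614  0.003 ]
 [ 0.3931 -0.0715  0.003 ]] [ 0.4814 -0.1713  0.003 ]
y-edge ang 86.78081561582302 0.18792788838044214
y-edge ang 88.73918315201588 0.1899963465177986
x-edge -3.3834599502735205 0.18434437054620675
x-edge -2.7588510355766624 0.17785654976784607
cup [ 0.483  -0.1364  0.071 ] roll [ 0.5949 -0.0455  0.035 ]
((322.2870788574219, 28.912029266357422), (67.34857177734375, 78.08157348632812), 8.089967727661133) coaster [0.6385 0.2806 0.004 ]
bar [0.4417 0.3867 0.115 ] [0.5226 0.2829 0.115 ] [0.4822 0.3348 0.115 ] -52.093596215101805 0.13162232243822852
near [0.3812 0.3562 0.018 ]
right [0.4696 0.2371 0.018 ]
L [0.4906 0.4345 0.04  ]
T [0.5762 0.3223 0.04  ]
```

View pics/m2.png

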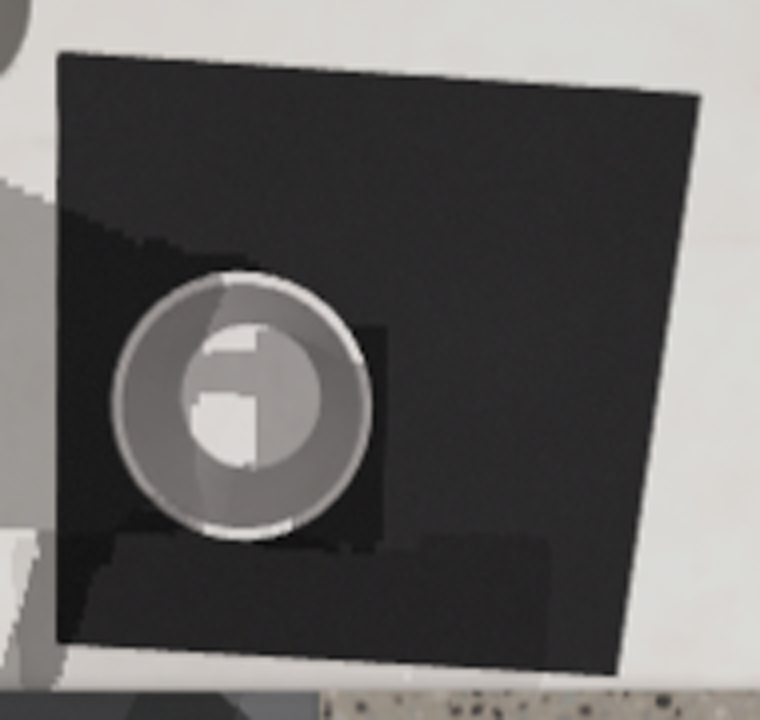

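View pics/c3.png

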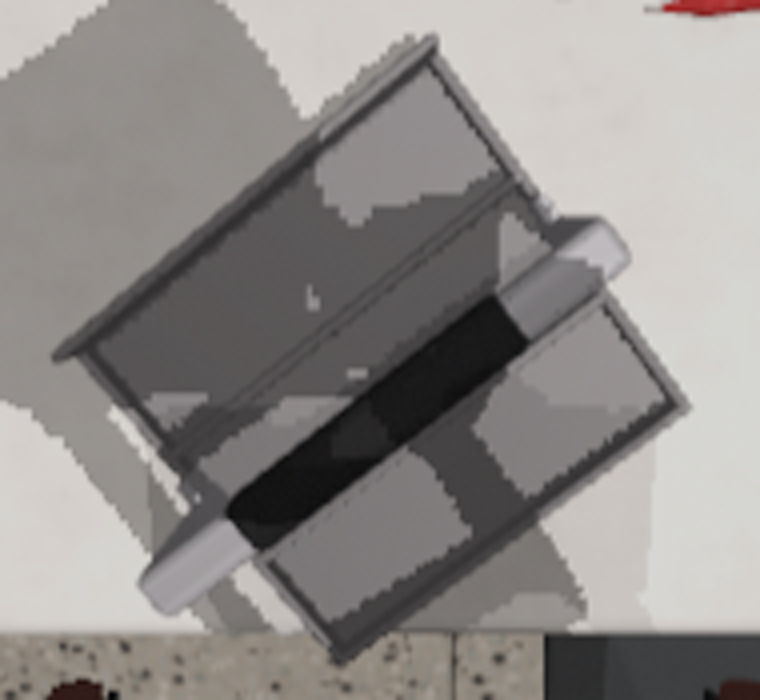

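The mat is centred near (0.483,-0.171) with yaw about -3°. The carrier is near (0.481,0.336) with yaw about -143°. I'll load the canisters first, because that leaves a low path free for the cup. For that I need a close look at the strap angles.

Run:
```python
from h import *
import pickle
r.reach([.41,.10,.36],down(0))
d=snap("wrist"); pickle.dump(d,open("w4.pkl","wb")); crop(d,195,55,385,205,4,"w4.png")
```

```text
(no output)
```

View pics/w4.png

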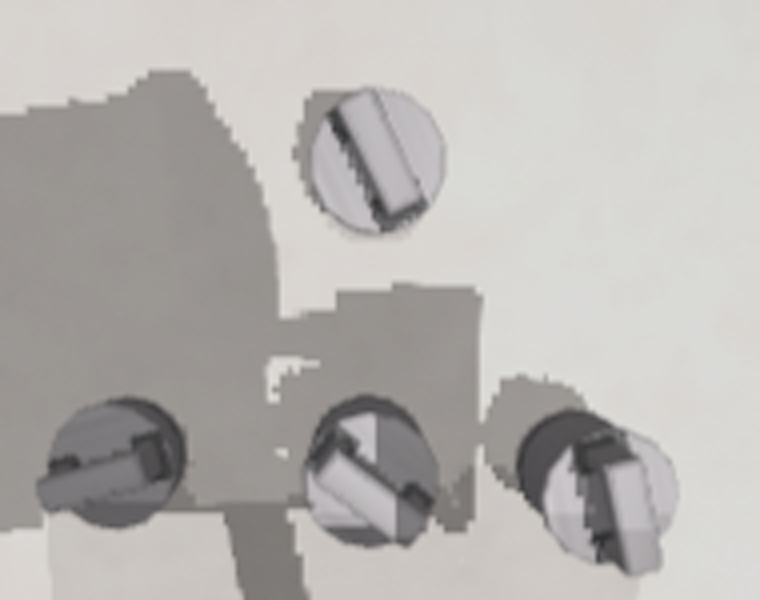

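Run:
```python
from h import *
import pickle
d=pickle.load(open("w4.pkl","rb"))
S=dict(sb=((357,98),(405,203),(378,160),.060),sa=((43,494),(137,464),(115,462),.060),ta=((330,465),(412,527),(372,472),.084),tb=((621,460),(645,570),(612,498),.084))
f=lambda p:(195+(p[0]+.5)/4-.5,55+(p[1]+.5)/4-.5)
for k,(a,b,c,z) in S.items():
    A,B=ray(d,*f(a),z),ray(d,*f(b),z); L=ray(d,*f(c),z-.026)
    print(k,(A+B)[:2]/2,"lid",L[:2],"ang",np.degrees(np.arctan2(*(B-A)[1::-1])),np.linalg.norm(A-B))
```

```text
sb [0.5164 0.0934] lid [0.517  0.0935] ang -153.58091891386556 0.024553773592344074
sa [0.4423 0.1636] lid [0.4426 0.1625] ang -72.58805021629867 0.024389083213448837
ta [0.4424 0.0957] lid [0.4437 0.0951] ang -127.32626385098573 0.023042748463179816
tb [0.4379 0.0371] lid [0.4372 0.0362] ang -164.24280938673292 0.02597502902053659
```

I'll pick ta first, since its neighbours' straps are clear of the open fingers, and place it in the tall row at the far slot (carrier y = -46 mm).

```bash
cat >> h.py <<'E'
C=np.array([.481,.336]); CY=-142.9
ca=np.array([np.cos(np.radians(CY)),np.sin(np.radians(CY))]); cb=np.array([-ca[1],ca[0]])
def cw(x,y): return C+x*ca+y*cb
def st(m=""):
    s=r.sense(); print(m,"t%.1f"%s["clock"],"tcp",np.round(s["tcp_pos"],4),"yaw%.1f"%s["orientation"][2],"F",np.round(s["contact_force"],1),"open %.4f"%s["opening"])
def pick(p,yaw,h,sq=25):
    z=h-.0045+.163
    r.reach([p[0],p[1],z+.08],down(yaw)); r.servo_line([p[0],p[1],z+.0005],speed=.12); st("at")
    r.grab(sq); st("grabbed"); r.servo_line([p[0],p[1],z+.036],speed=.1); st("lifted"); return z
def place(way,slot,z,yaw=37.1):
    for w in way: r.servo_line([*w,z+.036],rotation=down(yaw),speed=.15)
    r.servo_line([*slot,z+.036],speed=.12); st("over"); r.servo_line([*slot,z+.0065],speed=.06); st("down")
E
python3 - <<'E'
from h import *
z=pick([.4424,.0957],52.7,.084)
d=snap("wrist"); cv2.imwrite("pics/p1.png",d["frame"][:,:,::-1])
E
```

```text
at t8.0 tcp [0.4426 0.0957 0.2439] yaw52.7 F [ 0.6 -0.2  0.2] open 0.0877
grabbed t9.2 tcp [0.4424 0.0957 0.2429] yaw52.7 F [-0.  -0.2 -1.1] open 0.0087
lifted t9.7 tcp [0.4425 0.0957 0.2787] yaw52.7 F [-0.6  0.7 -0.5] open 0.0089
```

View pics/p1.png

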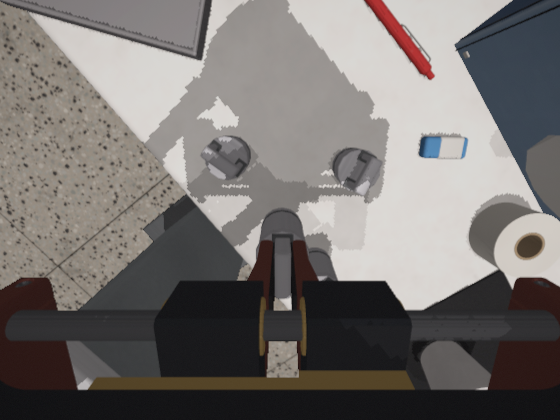

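The strap is held centrally at (283,260). On to placing it.

Run:
```python
from h import *
z=.2425
place([cw(-.046,.13)],cw(-.046,-.047),z)
r.let_go(); st("rel")
s=cw(-.046,-.047); r.servo_line([*s,z+.10],speed=.2)
st()
d=snap("scene"); crop(d,120,150,320,300,4,"s2.png")
```

```text
over t13.0 tcp [0.4898 0.4007 0.2784] yaw37.0 F [1.  0.1 0.2] open 0.0093
down t13.6 tcp [0.4892 0.4012 0.2483] yaw37.1 F [-0.2  1.2 -1.6] open 0.0086
rel t14.9 tcp [0.4893 0.4012 0.249 ] yaw37.1 F [-0.3  0.2  0.3] open 0.0883
 t15.5 tcp [0.4893 0.4012 0.3415] yaw37.1 F [-0.3 -0.4 -0.1] open 0.0875
```

View pics/s2.png

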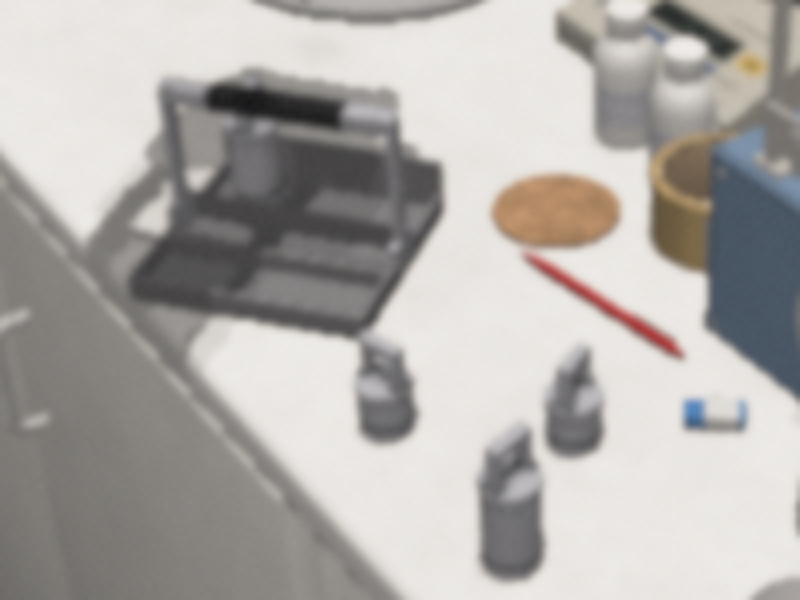

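The tall canister stands in its row near (255,160) of the crop, and the others haven't moved. Next is tb.

Run:
```python
from h import *
r.servo_line([.46,.25,.36])
z=pick([.4378,.0368],15.8,.084)
place([[.47,.10] if False else [.45,.10],cw(-.046,.13)],cw(-.046,.047),z)
if r.sense()["opening"]>.004:
    r.let_go(); s=cw(-.046,.047); r.servo_line([*s,z+.10],speed=.2)
r.reach([.41,.12,.37],down(0))
d=snap("scene"); crop(d,120,150,320,300,4,"s3.png")
d=snap("wrist"); import pickle; pickle.dump(d,open("w5.pkl","wb")); crop(d,195,55,385,205,4,"w5.png"); st()
```

```text
at t18.4 tcp [0.4381 0.037  0.2438] yaw15.8 F [0.4 0.1 0.7] open 0.0880
grabbed t19.6 tcp [0.4378 0.0368 0.243 ] yaw15.8 F [-0.  -0.8 -0.8] open 0.0088
lifted t20.1 tcp [0.4379 0.0368 0.2787] yaw15.8 F [-1.1 -0.  -1.1] open 0.0086
over t23.1 tcp [0.5462 0.326  0.2785] yaw37.1 F [ 0.1 -0.4 -1.7] open 0.0089
down t23.8 tcp [0.546  0.3261 0.2482] yaw37.1 F [-0.2 -0.2 -1.4] open 0.0087
 t26.7 tcp [0.4106 0.1207 0.3694] yaw0.1 F [ 0.7  0.4 -1.2] open 0.0882
```

View pics/s3.png

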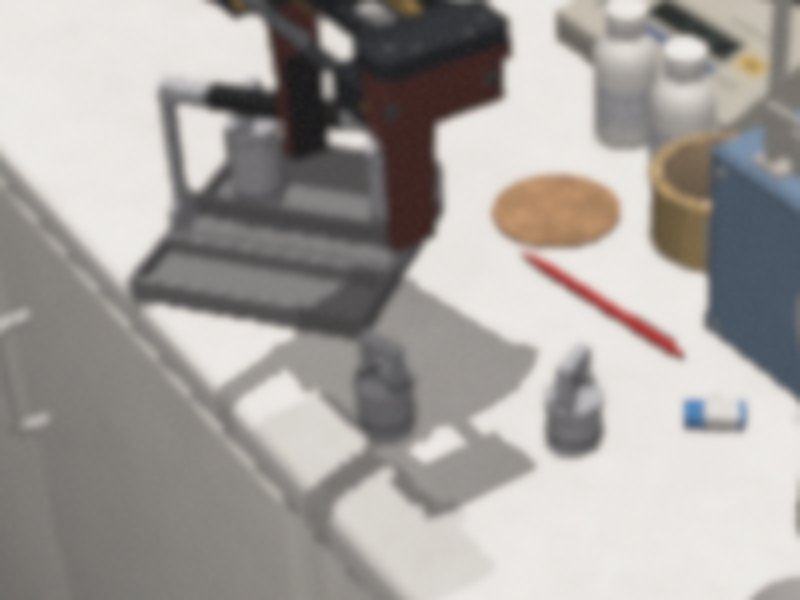

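View pics/w5.png

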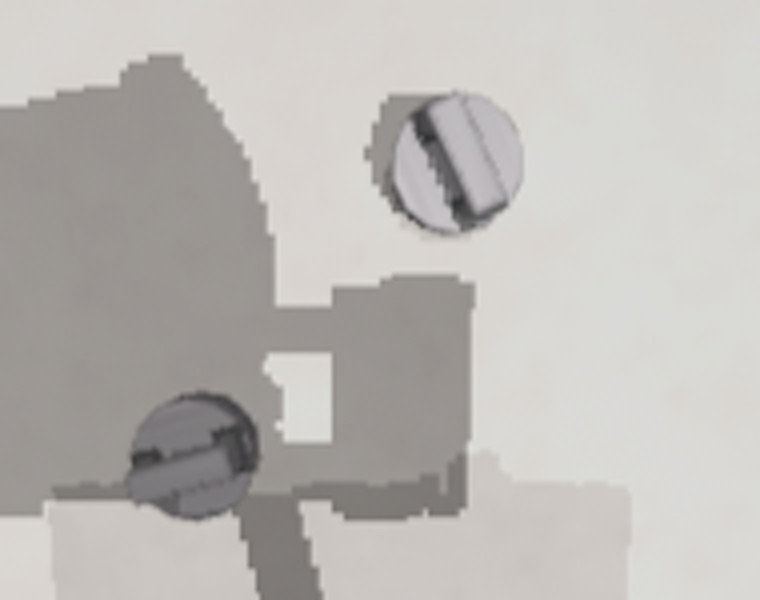

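Only the two shorts remain on the worktop here, and neither appears to have moved. I'll recompute their positions and pick sa into the short row.

Run:
```python
from h import *
import pickle
d=pickle.load(open("w5.pkl","rb"))
S=dict(sb=((445,102),(490,208),(457,163),.060),sa=((135,490),(226,462),(196,457),.060))
f=lambda p:(195+(p[0]+.5)/4-.5,55+(p[1]+.5)/4-.5); o={}
for k,(a,b,c,z) in S.items():
    A,B=ray(d,*f(a),z),ray(d,*f(b),z); L=ray(d,*f(c),z-.026); o[k]=((A+B)[:2]/2,np.degrees(np.arctan2(*(B-A)[1::-1])))
    print(k,(A+B)[:2]/2,"lid",L[:2],"ang",o[k][1],np.linalg.norm(A-B))
p,a=o["sa"]; 
if np.linalg.norm(p-[.4423,.1636])<.006:
    z=pick(p,a+180,.060)
    # enter short row over its y+ end
    place([cw(.046,.13)],cw(.046,-.047),z)
    if r.sense()["opening"]>.004:
        r.let_go(); s=cw(.046,-.047); r.servo_line([*s,z+.12],speed=.2)
    r.reach([.43,.18,.37],down(0))
    d=snap("wrist"); pickle.dump(d,open("w6.pkl","wb")); cv2.imwrite("pics/w6.png",d["frame"][:,:,::-1]); st()
```

```text
sb [0.5159 0.0934] lid [0.5166 0.0937] ang -154.12959224917518 0.02543640686094574
sa [0.4412 0.1631] lid [0.4421 0.1624] ang -72.96598131347577 0.024073481407848922
at t29.1 tcp [0.4414 0.1631 0.2198] yaw107.0 F [ 0.2 -0.2  0.3] open 0.0878
grabbed t30.3 tcp [0.4411 0.1631 0.2189] yaw107.0 F [-0.7 -0.  -0.1] open 0.0086
lifted t30.8 tcp [0.4412 0.1631 0.2547] yaw107.0 F [-0.7 -0.6 -1.8] open 0.0085
over t33.8 tcp [0.4163 0.3453 0.2544] yaw37.1 F [-0.7 -0.3 -0.3] open 0.0087
down t34.4 tcp [0.4159 0.3457 0.2244] yaw37.1 F [-0.4 -0.4 -0.4] open 0.0089
 t37.2 tcp [0.43   0.1809 0.3687] yaw0.2 F [-0.2  0.7  0.2] open 0.0878
```

View pics/w6.png

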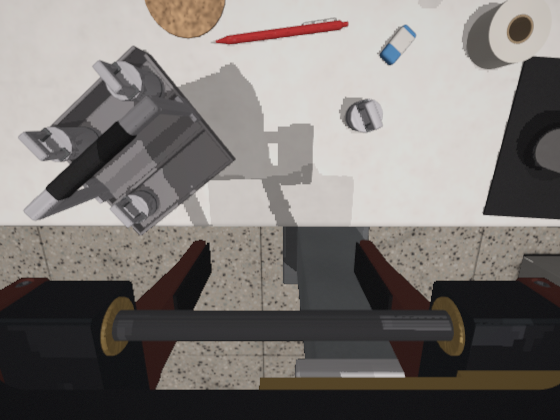

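Three canisters are in the carrier and standing: talls at (125,80) and (60,138), the short at (135,210). The last short is near (363,116), so I'll check that against the prediction and pick it.

Run:
```python
from h import *
import pickle
d=pickle.load(open("w6.pkl","rb")); print(proj(d,[.5166,.0937,.034]),proj(d,[.516,.0934,.06]))
crop(d,310,80,410,155,8,"w6z.png")
```

```text
[366.6178 115.4091] [374.5597 115.3206]
```

View pics/w6z.png

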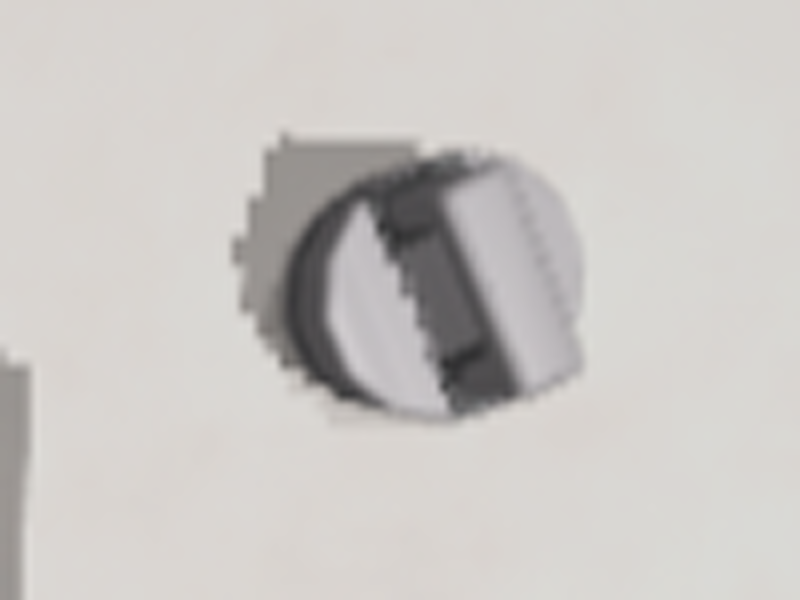

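The measurement agrees. Picking it now.

Run:
```python
from h import *
import pickle
z=pick([.516,.0934],26.1,.060)
place([cw(.046,.13)],cw(.046,.047),z)
if r.sense()["opening"]>.004:
    r.let_go(); s=cw(.046,.047); r.servo_line([*s,z+.12],speed=.2)
r.reach([.43,.30,.42],down(0))
d=snap("wrist"); pickle.dump(d,open("w7.pkl","wb")); crop(d,130,40,370,220,3,"w7.png"); st()
r.reach([.46,-.13,.36],down(180))
d=snap("scene"); crop(d,120,150,320,300,4,"s7.png");d=snap("top"); crop(d,120,150,320,300,4,"t7.png")
```

```text
at t38.7 tcp [0.5162 0.0936 0.2201] yaw26.1 F [-0.6 -0.7 -0.5] open 0.0877
grabbed t39.9 tcp [0.516  0.0934 0.2189] yaw26.1 F [ 0.1 -0.2  0.2] open 0.0083
lifted t40.4 tcp [0.5161 0.0934 0.2548] yaw26.1 F [-0.2 -0.1 -1.1] open 0.0088
over t42.1 tcp [0.4728 0.2704 0.2545] yaw37.1 F [ 0.5 -0.3 -0.5] open 0.0088
down t42.7 tcp [0.4726 0.2706 0.2243] yaw37.1 F [ 0.2  0.1 -0.9] open 0.0091
 t45.5 tcp [0.4303 0.2999 0.4177] yaw0.1 F [-0.  -0.1 -0.4] open 0.0880
```

View pics/w7.png

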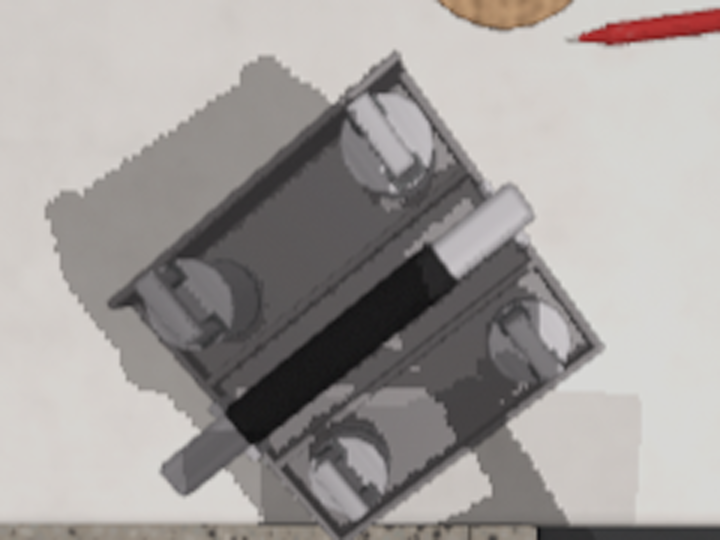

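View pics/s7.png

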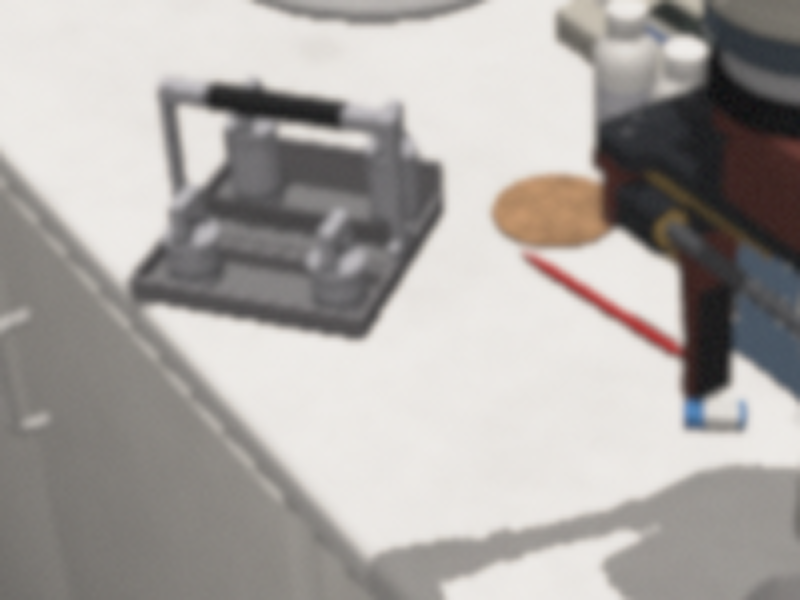

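View pics/t7.png

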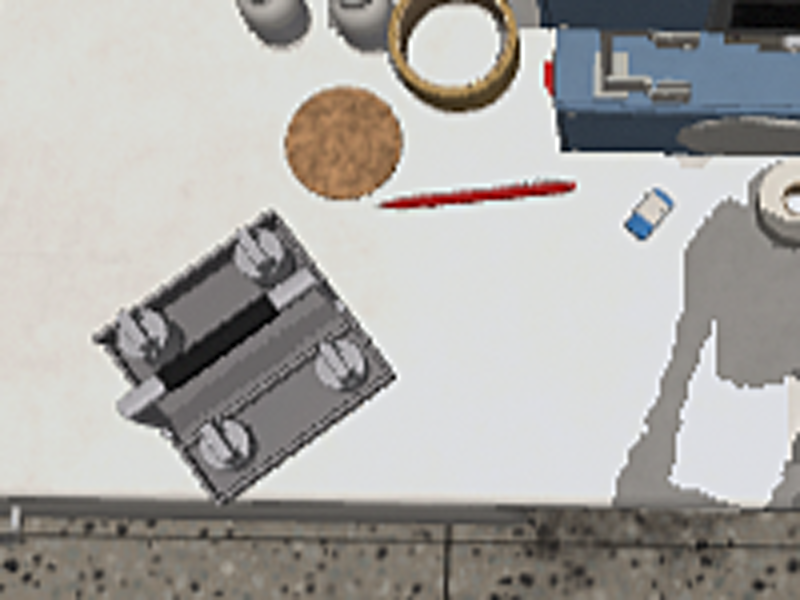

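All four canisters stand in their rows, clear of the bar's middle. Now I'll grip the cup across its outside just under the rim, jaws along y.

Run:
```python
from h import *
z=.226
r.reach([.483,-.1362,.33],down(180)); r.servo_line([.483,-.1362,z],speed=.1); st("at")
r.grab(8); st("grab"); r.servo_line([.483,-.1362,z+.025],speed=.06); st("lift")
d=snap("wrist"); cv2.imwrite("pics/c1.png",d["frame"][:,:,::-1])
d=snap("scene"); crop(d,200,200,400,350,4,"c1s.png")
```

```text
at t50.4 tcp [ 0.4833 -0.1363  0.2269] yaw-180.0 F [ 0.5 -0.4 -0.6] open 0.0879
grab t50.9 tcp [ 0.4831 -0.1362  0.2263] yaw-180.0 F [-0.2 -0.3  1. ] open 0.0659
lift t51.5 tcp [ 0.4831 -0.1362  0.2513] yaw-180.0 F [-0.2  0.7  0.1] open 0.0652
```

View pics/c1.png

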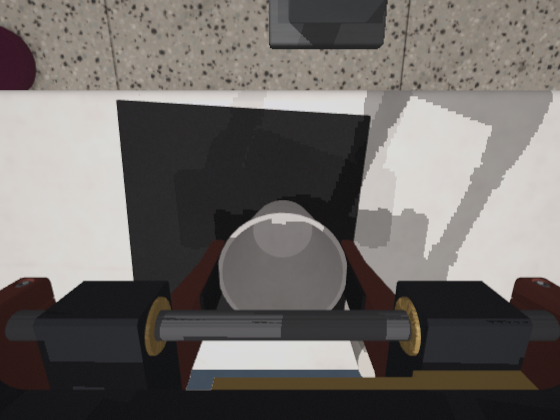

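View pics/c1s.png

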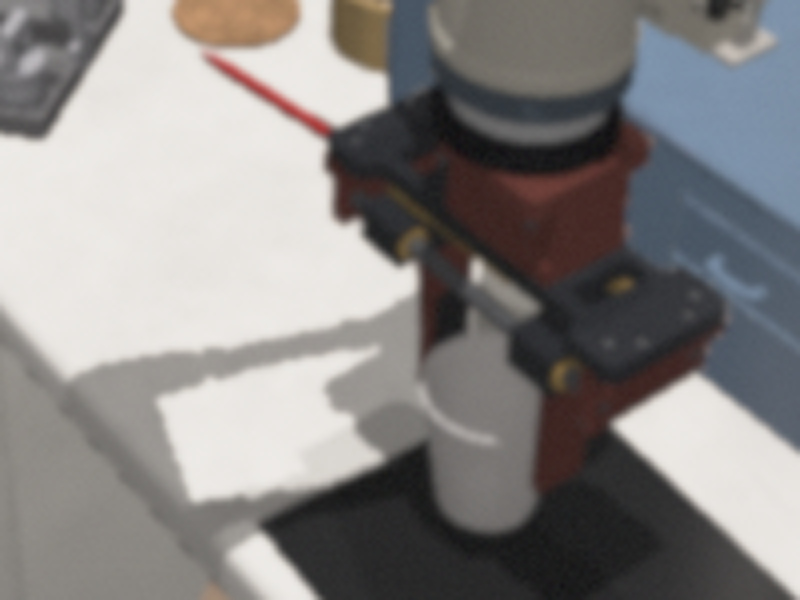

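The cup hangs upright between the fingers, with its rim centred at about (283,265). I'll carry it low to the coaster.

Run:
```python
from h import *
z=.226
for w in([.48,.06],[.56,.19],[.638,.2806]): r.servo_line([*w,z+.025],speed=.14)
st("over"); d=snap("scene"); crop(d,180,130,380,280,4,"c2s.png")
if r.sense()["opening"]>.055:
    r.servo_line([.638,.2806,z+.0022],speed=.05); st("down")
    d=snap("wrist"); cv2.imwrite("pics/c2.png",d["frame"][:,:,::-1])
```

```text
over t55.4 tcp [0.6378 0.2802 0.2509] yaw180.0 F [-0.6 -1.1 -0.1] open 0.0655
down t56.0 tcp [0.6379 0.2806 0.2277] yaw180.0 F [-1.3  0.5 -0.7] open 0.0658
```

View pics/c2s.png

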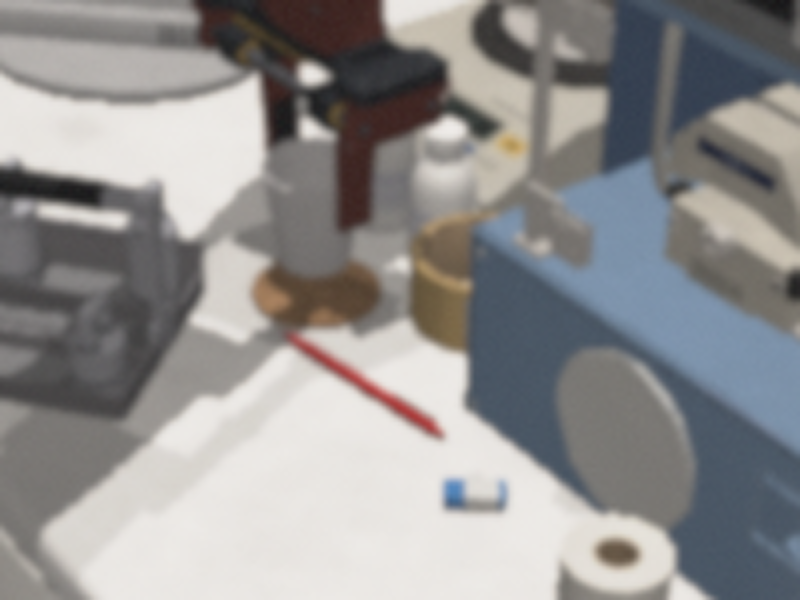

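View pics/c2.png

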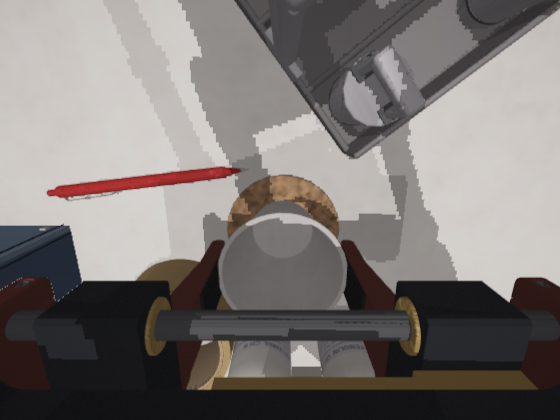

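The cup is over the coaster and centred. Releasing.

Run:
```python
from h import *
import pickle
r.let_go(); st("rel"); r.servo_line([.638,.2806,.34],speed=.12)
r.reach([.46,.30,.42],down(0)); d=snap("wrist"); cv2.imwrite("pics/c3w.png",d["frame"][:,:,::-1]); pickle.dump(d,open("w8.pkl","wb")); st()
```

```text
rel t56.6 tcp [0.638  0.2806 0.2283] yaw180.0 F [-0.5 -0.3 -0.2] open 0.0882
 t60.5 tcp [0.4601 0.3    0.4199] yaw0.0 F [ 0.9  0.2 -0. ] open 0.0872
```

View pics/c3w.png

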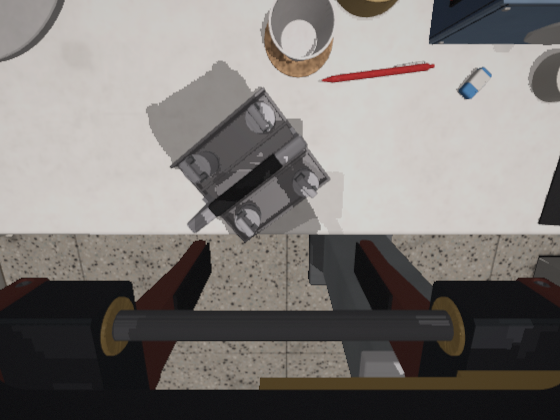

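The cup stands on the coaster. I'll measure the black grip of the bar for the carrier lift and recheck the cup and coaster centres.

Run:
```python
from h import *
import pickle
for f in("w7","w8"):
    d=pickle.load(open(f+".pkl","rb")); im=d["frame"].astype(int)
    m=((im.max(2)<45)).astype(np.uint8); m[:90]=0;m[225:]=0;m[:,:185]=0;m[:,320:]=0
    m=cv2.morphologyEx(m,cv2.MORPH_OPEN,np.ones((3,3)))
    c=max(cv2.findContours(m,0,2)[0],key=cv2.contourArea); q=cv2.minAreaRect(c); b=cv2.boxPoints(q)
    w=np.array([ray(d,*p,.113)for p in b]); e=[w[0]-w[1],w[1]-w[2]]; L=max(e,key=np.linalg.norm)
    print(f,q,w.mean(0),np.linalg.norm(e,axis=1),np.degrees(np.arctan2(L[1],L[0])))
print("cup rim",ray(d,301,24,.072),"foot",ray(d,298,41,.006))
```

```text
w7 ((242.8048858642578, 155.256103515625), (16.71059226989746, 87.45731353759766), 51.34019088745117) [0.4783 0.3385 0.113 ] [0.0852 0.0153] 127.29194416997039
w8 ((244.69244384765625, 185.56309509277344), (16.45651626586914, 83.85523223876953), 51.8427734375) [0.4787 0.3384 0.113 ] [0.0856 0.016 ] 127.5337495095405
cup rim [0.6334 0.2813 0.072 ] foot [0.6346 0.2808 0.006 ]
```

Run:
```python
from h import *
z=.270
r.reach([.479,.338,.36],down(127.3)); st("above"); r.servo_line([.479,.338,z],speed=.08); st("at")
r.grab(60); st("grab"); r.servo_line([.479,.338,z+.032],speed=.05); r.wait(.4); st("lift")
d=snap("wrist"); cv2.imwrite("pics/l1.png",d["frame"][:,:,::-1])
d=snap("scene"); crop(d,120,130,320,280,4,"l1s.png")
```

```text
above t62.4 tcp [0.479  0.338  0.3601] yaw127.3 F [-0.2 -0.   0.5] open 0.0878
at t63.7 tcp [0.4791 0.3381 0.2708] yaw127.3 F [-0.6  0.7  0.8] open 0.0878
grab t64.8 tcp [0.4789 0.3379 0.2699] yaw127.3 F [-1.7 -1.7 -0.2] open 0.0158
lift t66.0 tcp [0.479  0.338  0.3018] yaw127.3 F [ 0.3 -0.6 -5.8] open 0.0155
```

View pics/l1.png

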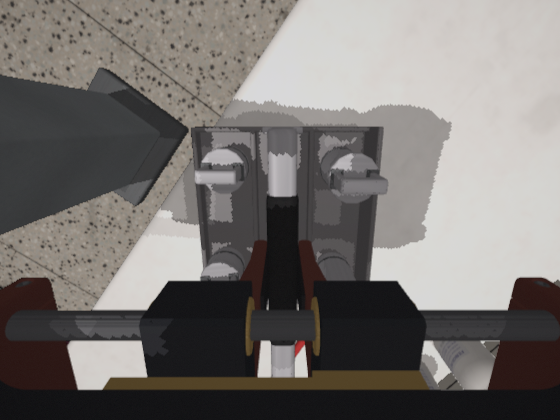

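View pics/l1s.png

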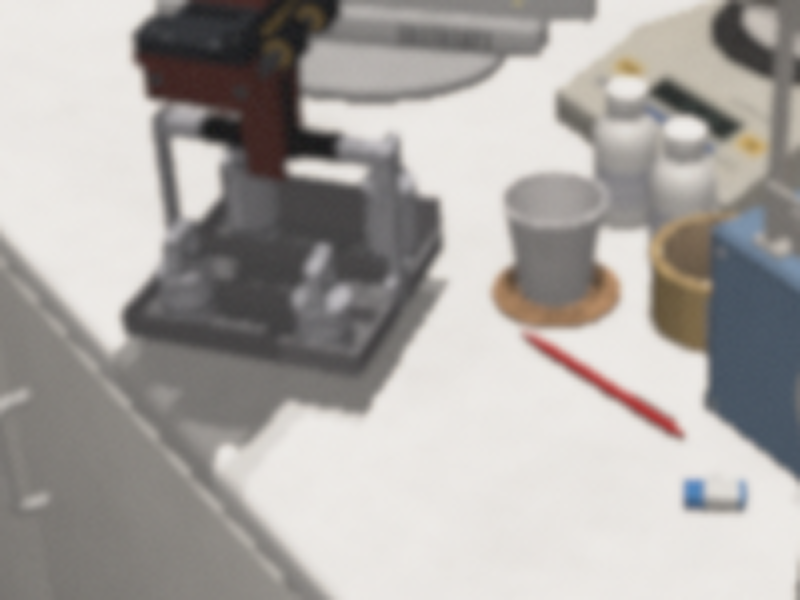

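The carrier is lifted level, with all canisters standing and the cup upright. I'll carry it low to the mat.

Run:
```python
from h import *
z=.302
r.servo_line([.44,.22,z],speed=.12); st()
r.servo_line([.45,.05,z],rotation=down(86.8),speed=.10); st()
r.servo_line([.455,-.14,z],speed=.12); r.servo_line([.483,-.171,z],speed=.08); r.wait(.3); st("over")
d=snap("wrist"); cv2.imwrite("pics/l2.png",d["frame"][:,:,::-1])
d=snap("scene"); crop(d,220,200,460,380,3,"l2s.png"); d=snap("top"); crop(d,280,170,440,290,4,"l2t.png")
```

```text
t67.3 tcp [0.4401 0.2204 0.302 ] yaw127.3 F [-0.6 -0.3 -5.3] open 0.0153
 t69.1 tcp [0.45   0.0504 0.302 ] yaw86.9 F [-0.1  0.1 -6.5] open 0.0155
over t71.8 tcp [ 0.4829 -0.1708  0.3022] yaw86.8 F [ 0.2 -0.2 -6. ] open 0.0156
```

View pics/l2.png

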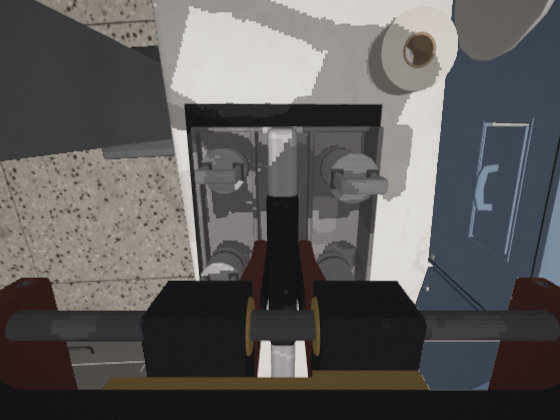

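View pics/l2s.png

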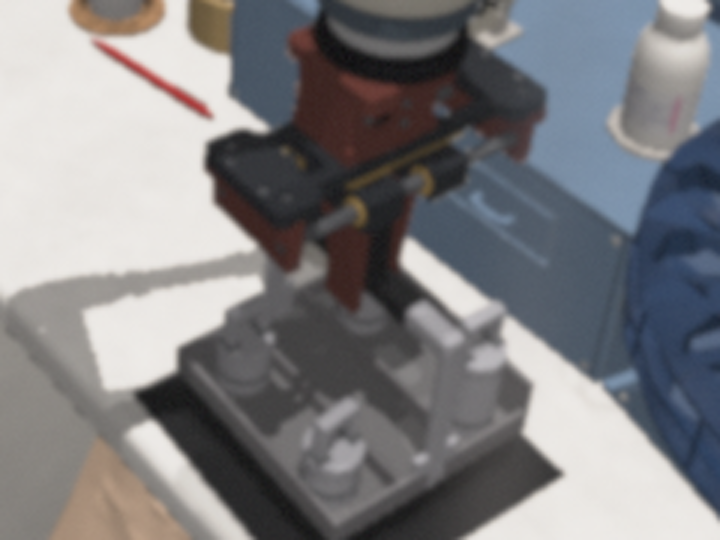

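The carrier is square with the mat and over it. I'll lower it and release.

Run:
```python
from h import *
r.servo_line([.483,-.171,.2737],speed=.03); r.wait(.3); st("down")
r.let_go(); st("rel"); r.servo_line([.483,-.171,.36],speed=.08)
r.reach([.40,-.15,.44],down(0)); r.wait(.3)
d=snap("wrist"); cv2.imwrite("pics/f1.png",d["frame"][:,:,::-1]); import pickle; pickle.dump(d,open("w9.pkl","wb"))
crop(d,180,40,420,220,3,"f1z.png")
r.reach([.40,.15,.44],down(0)); r.wait(.3)
d=snap("top"); crop(d,160,140,420,290,3,"f1t.png"); pickle.dump(d,open("t9.pkl","wb"))
d=snap("scene"); crop(d,140,120,420,390,2,"f1s.png"); st()
```

```text
down t73.4 tcp [ 0.483  -0.171   0.2738] yaw86.8 F [ 0.3 -0.9 -5.4] open 0.0154
rel t74.6 tcp [ 0.483  -0.171   0.2736] yaw86.8 F [-0.9  0.5  0.2] open 0.0876
 t79.0 tcp [0.4002 0.1496 0.44  ] yaw-0.1 F [-0.7 -0.2  0.3] open 0.0878
```

View pics/f1z.png

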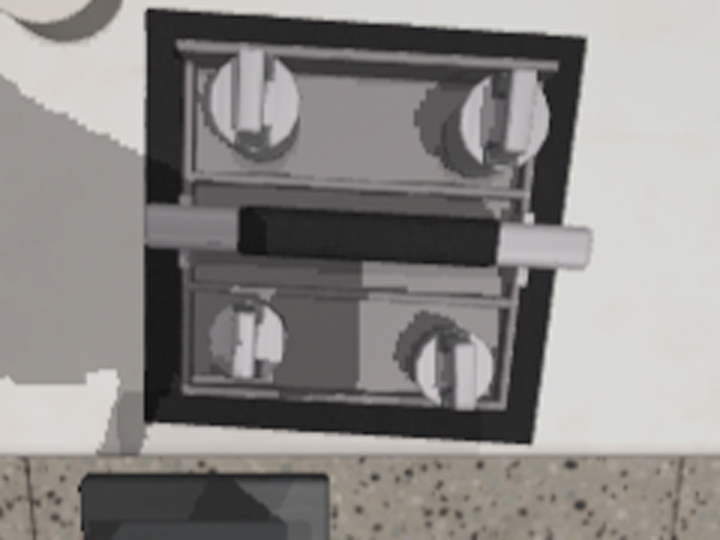

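View pics/f1t.png

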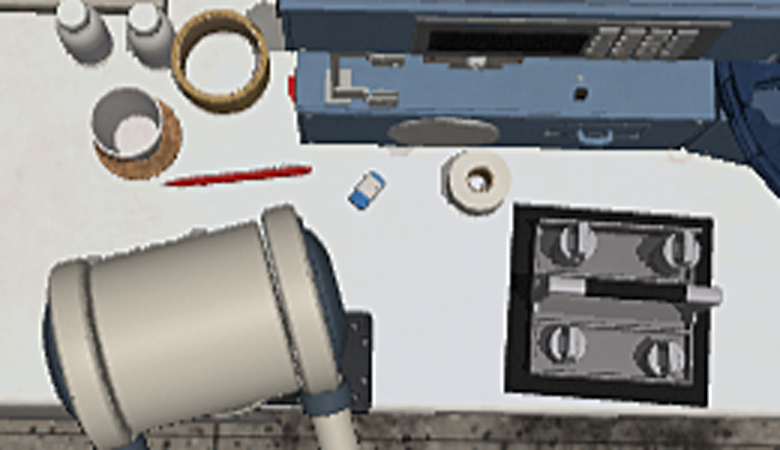

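View pics/f1s.png

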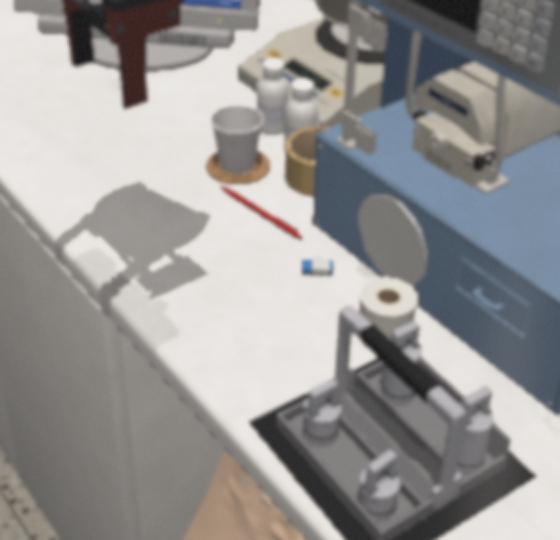

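Run:
```python
from h import *
import pickle
d=pickle.load(open("w9.pkl","rb"))
print("bar centre",ray(d,303,118.7,.118))
q=np.array([(147,10),(586,38),(531,443),(146,422)])/3+[180,40]; w=np.array([ray(d,*p,.003)for p in q]); print("mat",w.mean(0))
t=pickle.load(open("t9.pkl","rb")); print("roll",ray(t,160+479/3,140+181/3,.035))
r.hand_in(); st("handed in")
```

```text
bar centre [ 0.4836 -0.1706  0.118 ]
mat [ 0.4834 -0.171   0.003 ]
roll [ 0.5921 -0.0439  0.035 ]
the job is handed in; nothing more can be done
the job is handed in; nothing more can be done
```

The job is handed in; the arm's clock read about 79 s of the 210 s allowed. All the checks I made agreed with the task, but the system gives no verdict.

- **Canisters:** four were present, two tall and two short, and I saw no others in any view. I loaded both talls in the high-wall row and both shorts in the other. The last pictures show all four standing.
- **Cup:** I carried it low to the cork coaster. It stands upright, about 4 mm from the coaster's centre.
- **Carrier:** I lifted it about 32 mm by its handle and set it on the mat. The handle's centre measured within about 1 mm of the mat's centre. The carrier looks square with the mat and wholly on it.
- **Label roll:** it measured within about 3 mm of its first position, which is about the measurement error, so it was not disturbed.

No check failed. I saw no canister knocked aside and no loss of grip during the run.

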